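# Retire the spent filter on the vacuum manifold

### The arm

A 6-joint arm with a two-finger parallel gripper is mounted at the origin on a cart in front of the work surface, level with it; the furniture and walls round the work are solid. World frame = base frame: x ahead of the robot, y to its left, z up, the work surface at z = 0. Lengths are in m, angles in degrees, forces in N, time in s.
With the tool pointing down it reaches from about 0.35 to 0.875 m from the base axis. Payload 4.2 kg.
Tool frame: the origin (TCP) lies at the very end of the fingers, on their centre line; the grasp point (between the pads) lies 19 mm behind it; z points along the fingers, y is the line along which they close (so a half turn about z gives the same grasp; the last joint's range is limited). The gripper opens to 85 mm and grips with 20 to 120 N. Pads are 22 mm wide; open, the fingers measure 114 mm over their backs; the gripper's body (76 mm by 85 mm) begins 54 mm behind the grasp point. The pads swing forward as they close: fully open they stand 13 mm farther back than shut.
Start: joints at [14.817, 22.042, 0.453, 0, -68.411, -14.817], TCP at [0.625, 0, 0.231] pointing down, gripper open.
Joint ranges: [-179.83, 179.83], [-69.29, 118.12], [-61.27, 80.66], [-181.25, 117.63], [-171.15, -9.14], [-177.46, 177.46]. Speed limits (degrees/s): [159.86, 159.86, 180, 180, 180, 180].

### API

Orientations are given as [roll, pitch, yaw] about the fixed x, y, z axes, in that order (R = Rz(yaw) Ry(pitch) Rx(roll)).
In Python, from plant import * gives the robot as it stands.
- The arm moves only by the shell command python3 -m crank 'ROWS' [FORCE]. ROWS is JSON, a list that holds one entry, the list of rows, each a list of 7 numbers: the finger opening in m, from 0 to 0.0854, then the shift along the tool's x, y, z in m, then the turn, a rotation vector about the tool's x, y, z in rad. In form: [[[hand, dx, dy, dz, rx, ry, rz], ...]]. A call has 1 to 12 rows; each row shifts and turns the commanded pose from where the row before left it, along the tool's axes as they then stand; what a row does not reach is not made up. A row lasts 1/10 s, in which the tool goes at most 50 mm and 8.59 degrees, less where a joint would pass 70% of its speed; a pose out of reach is approached as far as the arm can. A call with a gripper value outside its range is refused whole. The fingers move at their own pace and stop on an object; FORCE is the grip in N (left out, the last holds). Time passes only in rows, so rows that do not move let the fingers close. It gives the time, the measured TCP pose, the force, the opening and the grip force at its end, in the units of the state.
- read_state(): the state, without advancing time (a new reading comes with each control period).
- read_camera(name): name is "scene" or "side" or "wrist"; returns the picture (400x640x3 uint8, blue, green, red); there is no depth.
- get_calibration(name): a dict with "fx", "fy", "cx", "cy" (pixels), "k1" (the pictures are not rectified: a ray, as slopes to the right and down, at radius r is drawn at 1 + k1 r^2 times it, then the intrinsics apply), "R" (3x3) and "t" (3): a world point X has camera coordinates R X + t. Camera axes: x right, y down, z forward; pixel columns grow to the right and rows downward; lengths in m; the calibration is good to about 2 mm. A picture is of the moment at which its call begins: read the wrist's pose just before it. get_calibration takes no time and is no camera call; for the wrist camera it gives the pose at the moment of the call.
- job_done(): hands the job in; it is judged then, once.
The state is a dict: "clock": time; "q": joint angles; "dq": joint speeds; "joint_efforts": joint torques, N m; "tcp_pos": TCP position; "orientation": TCP orientation; "ft_force": force on the tool from outside, world axes, zero at the start; "moment": the same for the moment, N m; "finger_gap": finger opening in m; "finger_force": force on a finger pad.
Only numpy, scipy, OpenCV 4.12 (cv2) and the standard library are available. Lean on these libraries where they do the work, as an engineer would, in place of code of your own. Each camera call takes 0.05 s, during which the arm holds its last target. There are 200 camera calls.

### The job

Take the spent filter out of service: first screw the manifold's valve knob down clockwise until it stops tight, then pull the filter straight up out of its roller catch and stand it upright in the steel tray. After that pull the grey blanking cap off its storage stand and press it down onto the now open outlet until it snaps fully home. Keep the filter upright and do not push the other things on the bench about.

Things in the scene. Friction and masses are not known exactly. Their poses are not given: they have to be found in the camera images.
- manifold: Fixed aluminium bar manifold 58 x 226 x 39 mm (x, y, z), origin at the centre of its underside, long axis = its y. The valve is at its own y = +70 mm; the outlet with a round pad (81 mm across) and three roller housings is at y = -70 mm. A short hose barb sticks out of its +y end.
- outlet (a point): Centre of the outlet's flat face, 45 mm above the bench, z up. Round it stand three housings with sprung rollers, at 120 degrees, 28 to 40 mm out and 16.5 mm high, that close over the foot flange of filter or cap: about 16 N straight up pulls one free, about 10 N straight down presses one in until its flat foot rests on the face (no hole). The rollers take up 2 mm of centring error.
- valve (a joint): Turn of the valve knob in rad, growing clockwise seen from above: 0 = fully open, 3.2 = screwed down tight against its stop. It starts between 0.2 and 0.8 and stays where it is left; needs about 0.06 N m. It sinks 1.2 mm per rad as it is turned.
- valve_grip (a point): Centre of the black knurled valve knob, 40 mm across and 26 mm high, round; on the knob's upright axis, half-way up the knob (about 77 mm above the bench). A steel collar 32 mm across lies under the knob. The point turns and sinks with the knob.
- filter_center (a point): Spent filter: upright white plastic capsule, 112 mm high, 90 g, round about its z; this point is on its axis, 56 mm above its flat foot. Foot flange 38 mm across, 8.5 mm thick; neck 27 mm across up to 28 mm; body 42 mm across from 33 to 89 mm above the foot; thin hose barb on top. Starts snapped onto the outlet.
- tray: Fixed open steel tray, 130 x 110 x 22 mm (x, y, z), walls 4 mm, inner floor 4 mm above the bench; origin at the centre of its underside.
- cap_center (a point): Grey blanking cap, 54 mm high, 40 g, round about its z; this point is on its axis, 27 mm above its flat foot. Same foot flange as the filter; knurled grip 36 mm across from 27 to 51 mm above the foot (hold it there, fingertips 18 mm or more above the foot, clear of the roller housings). Starts snapped onto the storage stand.
- stand_seat (a point): Centre of the flat face of the storage stand, 20 mm above the bench; the stand is a fixed grey 84 x 84 mm plate with the same three-roller catch as the outlet (same sizes and forces).
- beaker_small: Bystander: small clear glass beaker, 60 mm across, 80 mm high; origin at the centre of its underside.
- tape_roll: Bystander: roll of beige tape lying flat, 76 mm across, 19 mm high; origin at the centre of its underside.
- pp_flask_1: Bystander: translucent plastic flask, 75 mm across, 130 mm high; origin at the centre of its underside.
- timer: Bystander: flat white bench timer 66 x 66 x 19 mm; origin at the centre of its underside.
There are look-alikes about, which are no part of the job. What is meant by the part that bears cap_center is not red or turquoise, and is the smaller of those in its own colour.

How it is judged (in metres and radians):
On the way, in this order (a step that is already met when the one before it is completed fails the run):
1. the valve is screwed down tight (value of joint valve above 3.08 rad), for 0.2 s.
2. the filter is pulled off the outlet (z of filter_center in the frame of outlet above 0.075 m), for 0.1 s.
3. the filter stands upright in the tray (x of filter_center in the frame of tray between -0.05 and 0.05 m and y of filter_center in the frame of tray between -0.042 and 0.042 m and z of filter_center in the frame of tray below 0.064 m and angle between filter_center's own z axis and vertical below 0.1 rad), for 0.2 s.
4. the cap is pulled off its stand (z of cap_center in the frame of stand_seat above 0.045 m), for 0.1 s.
5. the cap is snapped home on the outlet (horizontal distance between cap_center and outlet below 0.004 m and z of cap_center in the frame of outlet below 0.0288 m and angle between cap_center's own z axis and vertical below 0.06 rad), for 0.2 s.
At the end, for the whole second after the job is handed in: The valve is within 0.12 rad of its stop, the filter stands upright (within 0.1 rad) on the tray's floor, and the cap sits fully home on the outlet (within 2 mm in height, 4 mm sideways, 0.06 rad of upright); everything is released (all of step 3 and all of step 5 and value of joint valve above 3.08 rad); the robot touches nothing.
It fails at once if the filter is tipped over (angle between filter_center's own z axis and vertical above 0.6 rad).
It fails at once if the beaker_small is pushed about (distance of beaker_small from where it was at the start of the episode above 0.03 m).
It fails at once if the tape_roll is pushed about (distance of tape_roll from where it was at the start of the episode above 0.03 m).
It fails at once if the pp_flask_1 is pushed about (distance of pp_flask_1 from where it was at the start of the episode above 0.03 m).
It fails at once if the timer is pushed about (distance of timer from where it was at the start of the episode above 0.03 m).
It also fails if it takes over 70 s, if anything falls off the work surface, if the arm or the gripper's body presses on something with over 40 N, if the wrist force passes 120 N, or if a joint passes its speed limit or range.

## Working session

There is one attempt and no reset: what is moved stays moved. The work goes in short steps, Python scripts to look and compute and a shell command to move; the robot and the scene stay as the last step left them, time stands still between calls to the robot, and variables do not carry over. Pictures are saved under pics/ and viewed, at most 10 in all, crops included, and the job is handed in when it is done.

```bash
mkdir -p pics
cat > h.py <<'E'
from plant import *
import numpy as np, cv2
def snap(n,f):
    c=get_calibration(n); im=read_camera(n); cv2.imwrite('pics/'+f,im); np.save('pics/'+f+'.npy',c,allow_pickle=True); return im,c
def ray(c,u,v):
    d=np.array([(u-c['cx'])/c['fx'],(v-c['cy'])/c['fy']]); p=d.copy()
    for _ in range(20): p=d/(1+c['k1']*(p@p))
    R=np.array(c['R']);t=np.array(c['t']); return -R.T@t, R.T@np.array([p[0],p[1],1])
def atz(c,u,v,z):
    o,d=ray(c,u,v); return (o+d*(z-o[2])/d[2]).round(4)
def proj(c,X):
    p=np.array(c['R'])@np.array(X)+np.array(c['t']); p=p[:2]/p[2]; p=p*(1+c['k1']*(p@p))
    return np.array([p[0]*c['fx']+c['cx'],p[1]*c['fy']+c['cy']]).round(1)
def load(f): return np.load('pics/'+f+'.npy',allow_pickle=True).item()
E
python3 - <<'E'
from h import *
for n in ['scene','side','wrist']:
    im,c=snap(n,n+'0.png'); o,d=ray(c,320,200); print(n,o.round(3),d.round(2),c['fx'],c['k1'])
print(read_state())
E
```

```text
scene [-0.074 -0.441  0.653] [ 0.67  0.37 -0.64] 367.52282756211713 -0.018386637765864744
side [ 0.493 -0.812  0.564] [ 0.07  0.84 -0.54] 382.28186915914443 -0.055469304089128306
wrist [ 0.625 -0.083  0.374] [ 0.    0.34 -0.94] 325.61636892333973 -0.062074271256528674
{'clock': 0.15, 'q': array([ 1.48175078e+01,  2.20812135e+01,  3.98095591e-01, -2.06078720e-02,
       -6.84109536e+01, -1.48159450e+01]), 'dq': array([-0.0553265 , -0.21443635,  0.2635487 ,  0.14094213, -0.03231207,
        0.03134137]), 'joint_efforts': array([-6.03353892e-04, -3.92678475e+01,  1.88581592e+01,  4.18858320e+00,
       -3.39302780e-03,  5.70479813e-06]), 'tcp_pos': array([6.24564235e-01, 2.72737456e-05, 2.30468989e-01]), 'orientation': array([ 1.79904158e+02, -5.54276913e-03, -9.00060309e+01]), 'ft_force': array([ 0.18604739, -0.26427305,  1.15988084]), 'moment': array([ 0.0112931 , -0.03428308, -0.00072947]), 'finger_force': 0.0, 'finger_gap': 0.0854461171976654}
```

View pics/scene0.png

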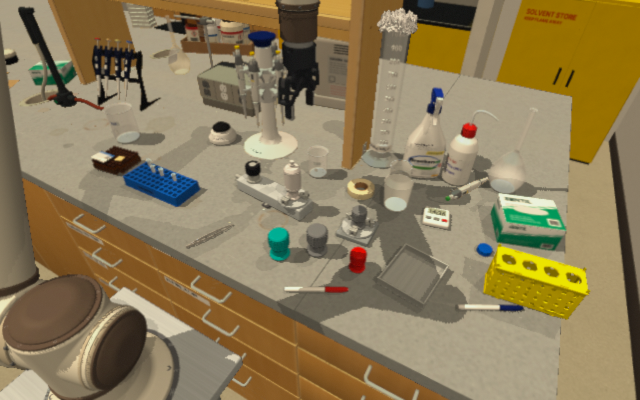

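View pics/side0.png

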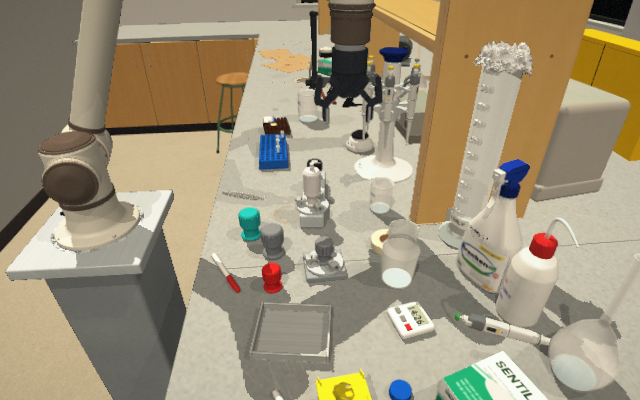

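The scene view shows the manifold near (272,192) with the valve knob at (253,170) and the filter at (292,180). The tray is at (413,275). Cap candidates are turquoise (279,242), red (358,260), a large grey one (317,240) and a smaller grey one on the stand (358,217). The one on the stand fits, being neither red nor turquoise and the smaller of the greys. I'll confirm this in an enlarged crop.

Run:
```python
import cv2,numpy as np
a=cv2.imread('pics/scene0.png')[145:285,230:400]; b=cv2.imread('pics/side0.png')[150:290,225:365]
r=lambda i,s:cv2.resize(i,None,fx=s,fy=s,interpolation=cv2.INTER_CUBIC)
A=r(a,4);B=r(b,4)
cv2.imwrite('pics/c1.png',A[:, :680]); cv2.imwrite('pics/c2.png',B)
```

```text
(no output)
```

View pics/c1.png

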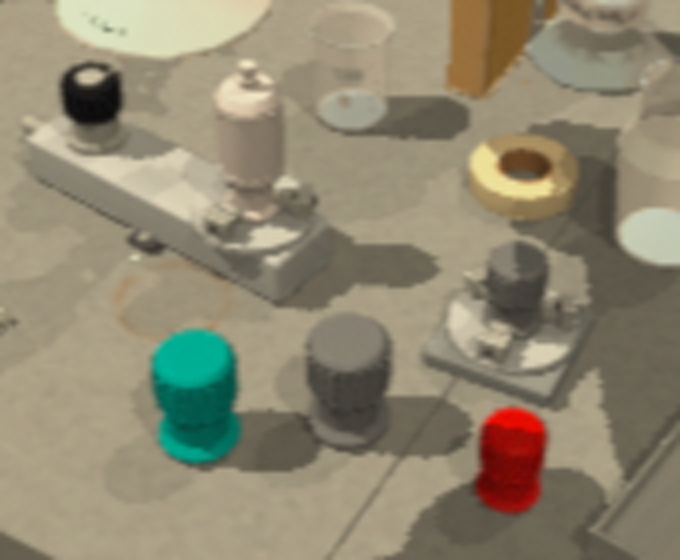

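View pics/c2.png

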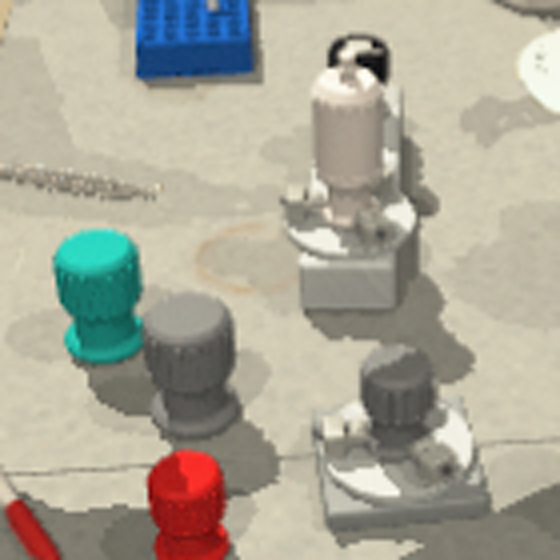

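View pics/wrist0.png

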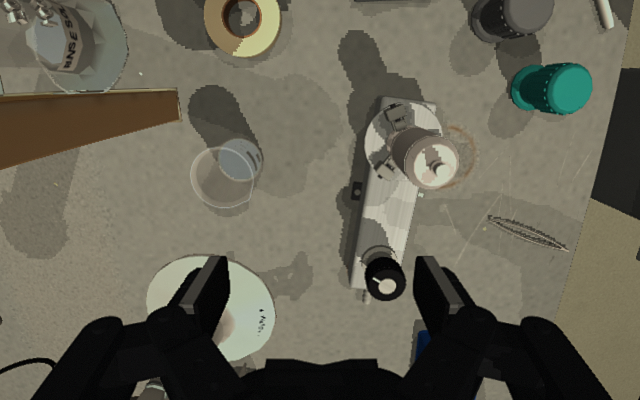

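The crops confirm it. The grey cap in the three-roller stand, at scene (359,209) and side (324,241), is smaller than the loose grey one at (317,240). The wrist view shows the knob top at (386,283) and the filter barb at (440,170).

Run:
```python
from h import *
S,D,W=[load(n+'0.png') for n in ['scene','side','wrist']]
for n,z,l in [('knobtop',.089,[(S,253,163.8),(D,314.5,161.3),(W,386,283)]),('filttip',.157,[(S,292,161.3),(D,311.8,165),(W,440,170)]),('captop',.074,[(S,359.5,208.5),(D,324.3,241)]),
 ('knobc',.077,[(S,253,170)]),
 ('tray',.022,[(S,376,270),(S,405,246),(S,449,263),(S,414,305),(D,257,305),(D,332,305),(D,328,360),(D,250,357)]),
 ('grey big',.06,[(S,317,227)]),('teal',.06,[(S,279,230)]),('red',.05,[(S,358,250)]),
 ('tape',.019,[(S,361,187),(W,242,18)]),('flask base',0,[(S,396,203)]),('beaker',0,[(S,318,172),(W,241,160)]),('timer',.019,[(S,436,217)]),('postbase',0,[(S,345,165),(S,355,168),(W,180,105)])]:
    print(n,*[atz(c,u,v,z)[:2] for c,u,v in l])
```

```text
knobtop [0.5617 0.1127] [0.5593 0.1171] [0.5582 0.1114]
filttip [ 0.5404 -0.0286] [ 0.5422 -0.034 ] [ 0.5425 -0.0261]
captop [ 0.5538 -0.2076] [ 0.5538 -0.2088]
knobc [0.5515 0.1065]
tray [ 0.4414 -0.3027] [ 0.5414 -0.3346] [ 0.5407 -0.438 ] [ 0.3959 -0.4037] [ 0.4181 -0.3196] [ 0.5559 -0.3323] [ 0.5364 -0.446 ] [ 0.4117 -0.4293]
grey big [ 0.4606 -0.1434]
teal [ 0.4089 -0.0728]
red [ 0.4511 -0.2526]
tape [ 0.6997 -0.151 ] [ 0.7029 -0.1459]
flask base [ 0.7054 -0.2558]
beaker [0.7256 0.0024] [0.7188 0.0028]
timer [ 0.6812 -0.3703]
postbase [ 0.8008 -0.0524] [ 0.8017 -0.0866] [ 0.7835 -0.061 ]
```

```bash
python3 -m crank '[[[0.085,-0.0224,0.0131,0,0,0,0],[0.085,-0.0224,0.0131,0,0,0,0],[0.085,-0.0224,0.0131,0,0,0,0],[0.085,-0.0224,0.0131,0,0,0,0],[0.085,-0.0224,0.0131,0,0,0,0],[0.085,0,0,0,0,0,-0.15],[0.085,0,0,0,0,0,-0.15],[0.085,0,0,0.03,0,0,0],[0.085,0,0,0.03,0,0,0],[0.085,0,0,0,0,0,0]]]'
python3 - <<'E'
from h import *
im,c=snap('wrist','w1.png'); s=read_state(); print(s['q'],s['tcp_pos'],s['orientation'],proj(c,[.559,.112,.09]),proj(c,[.542,-.028,.157]))
E
```

```text
clock: 1.15
tcp_pos: [0.5564, 0.111, 0.1669]
orientation: [179.4, -0.0, -72.9]
ft_force: [-0.3, 0.0, -0.7]
finger_gap: 0.0851
finger_force: 0.0
[ 2.75865222e+01  1.97710205e+01 -1.24483193e+01 -1.67673130e-03
 -5.80694641e+01 -1.03968130e+01] [0.5583053  0.11141852 0.16961241] [ 1.79715682e+02 -5.07233843e-02 -7.28110554e+01] [316.8 204.2] [451.9 -27.4]
```

View pics/w1.png

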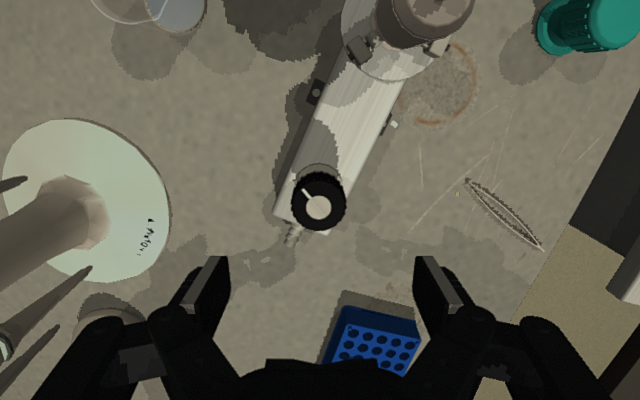

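The knob top is at (319,205), within 2 px of where I predicted it. I'll descend, grip and turn.

```bash
python3 -m crank '[[[0.085,0,0,0.0285,0,0,-0.149],[0.085,0,0,0.0285,0,0,-0.149],[0.085,0,0,0.0285,0,0,0],[0.085,0,0,0.0285,0,0,0],[0.085,0,0,0,0,0,0],[0.03,0,0,0,0,0,0],[0.03,0,0,0,0,0,0],[0.03,0,0,0,0,0,0],[0.03,0,0,0,0,0,0],[0.03,0,0,0,0,0,0]]]' 40
python3 -c "
from plant import *
s=read_state();print(s['q'],s['moment'],s['finger_gap'],s['finger_force'],s['ft_force'])"
```

```text
clock: 2.2
tcp_pos: [0.5588, 0.1113, 0.0593]
orientation: [179.9, -0.0, -55.7]
ft_force: [-4.3, -2.3, 7.2]
finger_gap: 0.0389
finger_force: 39.3
[ 2.75670881e+01  2.71062831e+01 -1.95055102e+01  3.44975160e-02
 -4.34603908e+01  6.67957452e+00] [-0.53568093  1.20236606  0.01179581] 0.03892072731788625 39.32981550693512 [-4.29873934 -2.31753546  7.22122585]
```

```bash
python3 -m crank '[[[0.03,0,0,0.0001,0,0,0.149],[0.03,0,0,0.0001,0,0,0.149],[0.03,0,0,0.0001,0,0,0.149],[0.03,0,0,0.0001,0,0,0.149],[0.03,0,0,0.0001,0,0,0.149],[0.03,0,0,0.0001,0,0,0.149],[0.03,0,0,0.0001,0,0,0.149],[0.03,0,0,0.0001,0,0,0.149],[0.03,0,0,0.0001,0,0,0.149],[0.03,0,0,0.0001,0,0,0.149],[0.03,0,0,0.0001,0,0,0.149],[0.03,0,0,0,0,0,0]]]'
python3 -c "
from plant import *
s=read_state();print(s['q'],s['moment'],s['finger_gap'],s['finger_force'],s['ft_force'])"
python3 -m crank '[[[0.03,0,0,0.0002,0,0,0.149],[0.03,0,0,0.0002,0,0,0.149],[0.03,0,0,0.0002,0,0,0.149],[0.03,0,0,0.0002,0,0,0.149]]]'
python3 -c "
from plant import *
s=read_state();print(s['q'],s['moment'],s['finger_gap'],s['finger_force'],s['ft_force'])"
```

```text
clock: 3.4
tcp_pos: [0.5547, 0.112, 0.0573]
orientation: [179.8, -0.5, -149.8]
ft_force: [-14.5, 5.2, 9.8]
finger_gap: 0.0389
finger_force: 39.7
[ 27.72172638  27.14519983 -19.7266248   -0.25995158 -43.59526732
 -87.37711285] [ 1.58437846  3.88227852 -0.06507899] 0.03892249158785488 39.724640250205994 [-14.48434893   5.22657715   9.81081193]
clock: 3.8
tcp_pos: [0.5544, 0.1136, 0.0565]
orientation: [180.0, -0.5, 175.8]
ft_force: [-17.7, 12.6, 11.2]
finger_gap: 0.0386
finger_force: 39.8
[  27.82406842   27.18775854  -19.73262363   -0.40282702  -43.47612269
 -121.71370802] [3.62773414 4.82696881 0.02442406] 0.03861941868403106 39.804648756980896 [-17.71746548  12.56008764  11.16737079]
```

```bash
python3 -m crank '[[[0.03,0.0015,0.001,0.0002,0,0,0.1],[0.03,0.0015,0.001,0.0002,0,0,0.1],[0.03,0,0,0.0002,0,0,0.1]]]'
python3 -c "
from plant import *
s=read_state();print(s['q'],s['moment'],s['finger_force'],s['ft_force'])"
python3 -m crank '[[[0.03,0,0,0.0002,0,0,0.1],[0.03,0,0,0.0001,0,0,0.1]]]'
python3 -c "
from plant import *
s=read_state();print(s['q'],s['moment'],s['finger_force'],s['ft_force'])"
```

```text
clock: 4.1
tcp_pos: [0.5545, 0.1146, 0.0563]
orientation: [-179.9, -0.2, 158.8]
ft_force: [-8.4, 4.3, 8.5]
finger_gap: 0.0389
finger_force: 39.7
[ 2.80299320e+01  2.71203232e+01 -2.00239963e+01 -1.09381801e-01
 -4.30287659e+01 -1.39148738e+02] [1.15462704 2.31058461 0.06590358] 39.732173681259155 [-8.35547146  4.31920974  8.46885412]
clock: 4.3
tcp_pos: [0.5548, 0.1151, 0.0561]
orientation: [-180.0, -0.1, 147.3]
ft_force: [-9.1, 5.6, 6.4]
finger_gap: 0.0392
finger_force: 39.7
[  28.04509496   27.14877944  -19.99607707   -0.15728241  -42.96831195
 -150.60204791] [1.4890194  2.33368991 0.13225798] 39.736833572387695 [-9.0793597   5.57626462  6.37303842]
```

```bash
for i in 1; do python3 -m crank '[[[0.03,0,0,0.0001,0,0,0.06],[0.03,0,0,0,0,0,0.06],[0.03,0,0,0,0,0,0]]]'; done
python3 -c "
from plant import *
s=read_state();print(s['q'][5],s['moment'],s['finger_force'],s['ft_force'])"
python3 -m crank '[[[0.03,0,0,0,0,0,0.06],[0.03,0,0,0,0,0,0.06],[0.03,0,0,0,0,0,0]]]'
python3 -c "
from plant import *
s=read_state();print(s['q'][5],s['moment'],s['finger_force'],s['ft_force'])"
```

```text
clock: 4.6
tcp_pos: [0.5561, 0.1144, 0.056]
orientation: [-180.0, 0.0, 140.9]
ft_force: [-5.7, 1.2, 7.3]
finger_gap: 0.0393
finger_force: 40.1
-157.13524096160913 [0.21764691 1.45027743 0.72264851] 40.11216223239899 [-5.72595602  1.17217449  7.34201682]
clock: 4.9
tcp_pos: [0.5574, 0.1134, 0.056]
orientation: [180.0, 0.1, 134.0]
ft_force: [-1.2, -5.7, 4.9]
finger_gap: 0.039
finger_force: 40.1
-164.03714186528754 [-1.51893033  0.16634314  0.47126503] 40.052926540374756 [-1.1990736  -5.66391493  4.87678281]
```

```bash
python3 -m crank '[[[0.085,0,0,0,0,0,0],[0.085,0,0,0,0,0,0],[0.085,0,0,0,0,0,0],[0.085,0,0,-0.034,0,0,0],[0.085,0,0,-0.034,0,0,0],[0.085,0,0,-0.034,0,0,0],[0.085,0,0,-0.034,0,0,0],[0.085,0,0,0,0,0,-0.149],[0.085,0,0,0,0,0,-0.149],[0.085,0,0,0,0,0,-0.149],[0.085,0,0,0,0,0,-0.149],[0.085,0,0,0,0,0,-0.149]]]'
python3 -m crank '[[[0.085,0,0,0,0,0,-0.149],[0.085,0,0,0,0,0,-0.149],[0.085,0,0,0,0,0,-0.149],[0.085,0,0,0,0,0,-0.149],[0.085,0,0,0,0,0,-0.149],[0.085,0,0,0,0,0,-0.149],[0.085,0,0,0,0,0,-0.149],[0.085,0,0,0,0,0,-0.149],[0.085,0,0,0,0,0,-0.149],[0.085,0,0,0,0,0,-0.149],[0.085,0,0,0,0,0,-0.149],[0.085,0,0,0,0,0,0]]]'
python3 - <<'E'
from h import *
im,c=snap('wrist','w2.png'); s=read_state(); print(s['q'],s['tcp_pos'],s['orientation'],proj(c,[.559,.113,.087]),proj(c,[.542,-.028,.157]))
a=im[150:350,230:430];b=im[0:200,250:450]
r=lambda i:cv2.resize(i,(400,400),interpolation=cv2.INTER_CUBIC)
cv2.imwrite('pics/c3.png',np.hstack([r(a),r(b)]))
E
```

```text
clock: 6.1
tcp_pos: [0.5567, 0.1147, 0.1903]
orientation: [180.0, 0.0, 176.9]
ft_force: [0.8, 0.4, 0.2]
finger_gap: 0.0854
finger_force: 0.0
clock: 7.3
tcp_pos: [0.5568, 0.1146, 0.1903]
orientation: [180.0, 0.0, -89.6]
ft_force: [-0.0, 0.0, -0.4]
finger_gap: 0.0847
finger_force: 0.0
[ 2.79505063e+01  1.84512683e+01 -1.11647068e+01 -1.68806225e-02
 -6.03794669e+01 -2.77017793e+01] [0.55671959 0.11458112 0.19027245] [ 1.79997213e+02  1.51116309e-02 -8.97596161e+01] [318.9 190.1] [355.3 -46.7]
```

View pics/c3.png

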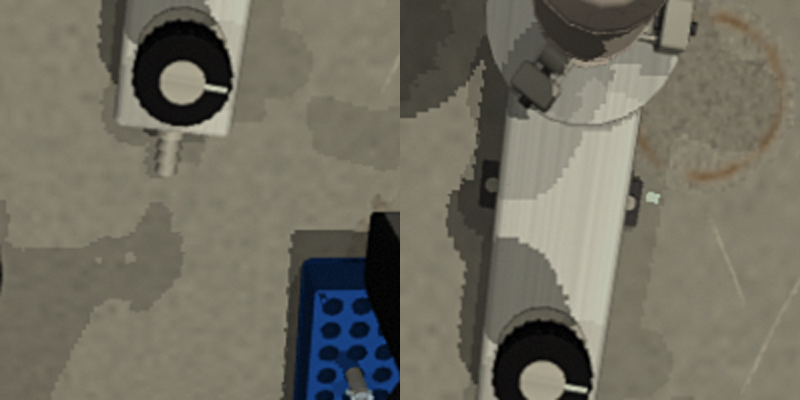

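The knob's white mark has turned about 155° clockwise and the wrist moment rose to 0.72 N·m, so the valve is at its stop. The knob is at about pixel (321,192). Next I move above the filter and look from there.

```bash
python3 -m crank '[[[0.085,0.0283,0.003,0,0,0,0],[0.085,0.0283,0.003,0,0,0,0],[0.085,0.0283,0.003,-0.005,0,0,0],[0.085,0.0283,0.003,-0.005,0,0,0],[0.085,0.0283,0.003,0,0,0,0],[0.085,0,0,0,0,0,0],[0.085,0,0,0,0,0,0]]]'
python3 - <<'E'
from h import *
im,c=snap('wrist','w3.png'); s=read_state(); print(s['tcp_pos'],s['orientation'],'tip',proj(c,[.542,-.027,.157]),'shoulder',proj(c,[.542,-.027,.134]),'outlet',proj(c,[.542,-.027,.045]))
E
```

```text
clock: 8.05
tcp_pos: [0.5427, -0.0275, 0.2004]
orientation: [-180.0, 0.0, -89.8]
ft_force: [-0.2, -0.2, -0.5]
finger_gap: 0.085
finger_force: 0.0
[ 0.54282822 -0.02702503  0.20037895] [-1.79988465e+02  1.40184792e-02 -8.97026997e+01] tip [323.1 223.5] shoulder [322.9 209.9] outlet [322.5 175.1]
```

View pics/w3.png

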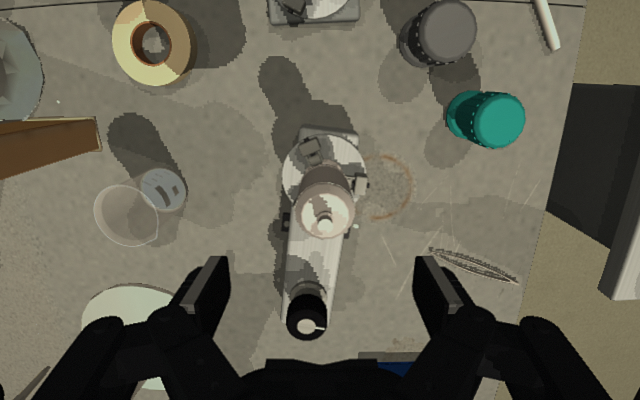

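The filter tip is at (325,222), against a prediction of (323,223.5). I'll shift about 1 mm, descend and grip.

```bash
python3 -m crank '[[[0.085,0.0005,0.0015,0.0255,0,0,0],[0.085,0,0,0.0255,0,0,0],[0.085,0,0,0.0255,0,0,0],[0.085,0,0,0.0255,0,0,0],[0.085,0,0,0,0,0,0],[0.03,0,0,0,0,0,0],[0.03,0,0,0,0,0,0],[0.03,0,0,0,0,0,0],[0.03,0,0,0,0,0,0],[0.03,0,0,0,0,0,0]]]' 60
python3 -m crank '[[[0.03,0,0,-0.003,0,0,0],[0.03,0,0,-0.003,0,0,0],[0.03,0,0,-0.005,0,0,0],[0.03,0,0,-0.01,0,0,0],[0.03,0,0,-0.02,0,0,0],[0.03,0,0,-0.025,0,0,0],[0.03,0,0,-0.03,0,0,0],[0.03,0,0,0,0,0,0]]]'
```

```text
clock: 9.1
tcp_pos: [0.5416, -0.0276, 0.1002]
orientation: [-179.9, 0.0, -89.6]
ft_force: [-4.2, 1.8, 5.5]
finger_gap: 0.0406
finger_force: 60.4
clock: 9.9
tcp_pos: [0.5439, -0.0278, 0.2004]
orientation: [-179.4, 0.0, -89.5]
ft_force: [1.0, -0.3, -0.4]
finger_gap: 0.0406
finger_force: 62.8
```

```bash
python3 -m crank '[[[0.03,0.015,0.003,0,0,0,0],[0.03,0.03,0.0052,0,0,0,0],[0.03,0.033,0.0056,0,0,0,0],[0.03,0.033,0.0056,0,0,0,0],[0.03,0.033,0.0056,0,0,0,0],[0.03,0.033,0.0056,0,0,0,0],[0.03,0.033,0.0056,0,0,0,0],[0.03,0.033,0.0056,0,0,0,0],[0.03,0.033,0.0056,0,0,0,0],[0.03,0.033,0.0056,0,0,0,0],[0.03,0.025,0.0054,0,0,0,0],[0.03,0.013,0.003,0,0,0,0]]]'
python3 -m crank '[[[0.03,0,0,0,0,0,0],[0.03,0,0,0,0,0,0]]]'
python3 - <<'E'
from h import *
im,c=snap('side','s4.png'); s=read_state(); p=s['tcp_pos'];print(p,s['orientation'],s['q'],'foot',proj(c,[p[0],p[1],p[2]-.055]),'landing',proj(c,[p[0],p[1],.004]))
w,cw=snap('wrist','w4.png')
cv2.imwrite('pics/c4.png',np.hstack([cv2.resize(im[130:400,200:400],(296,400)),cv2.resize(w,(500,400))]))
E
```

```text
clock: 11.1
tcp_pos: [0.4802, -0.3772, 0.1932]
orientation: [179.8, 0.1, -89.8]
ft_force: [0.1, -0.1, -0.7]
finger_gap: 0.0402
finger_force: 62.8
clock: 11.3
tcp_pos: [0.4816, -0.3749, 0.1938]
orientation: [179.9, 0.1, -89.6]
ft_force: [0.4, 0.1, -0.3]
finger_gap: 0.0407
finger_force: 62.8
[ 0.48192721 -0.37446749  0.19407614] [ 1.79946825e+02  4.41868811e-02 -8.95781123e+01] [-2.26790583e+01  2.22275350e+01 -4.80256461e+00 -2.21931066e-02
 -6.30361497e+01  2.31110410e+01] foot [289.1 277.7] landing [293.  333.2]
```

View pics/c4.png

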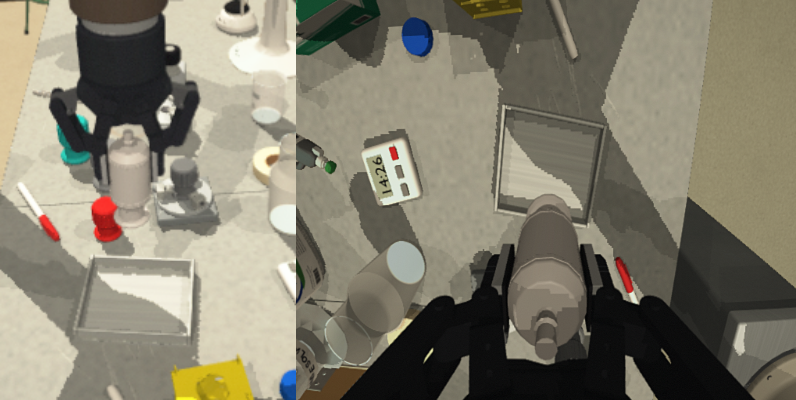

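The tray's centre in the side view is at about (293,331), and the predicted landing point is (293,333). The filter hangs upright, so I'll lower it.

```bash
python3 -m crank '[[[0.03,0,0,0.02,0,0,0],[0.03,0,0,0.03,0,0,0],[0.03,0,0,0.03,0,0,0],[0.03,0,0,0.03,0,0,0],[0.03,0,0,0.015,0,0,0],[0.03,0,0,0.005,0,0,0],[0.03,0,0,0,0,0,0],[0.03,0,0,0,0,0,0],[0.03,0,0,0,0,0,0]]]'
python3 -m crank '[[[0.03,0,0,0.002,0,0,0],[0.03,0,0,0.002,0,0,0],[0.03,0,0,0,0,0,0]]]'
```

```text
clock: 12.3
tcp_pos: [0.4832, -0.3754, 0.0659]
orientation: [-179.9, -0.1, -89.6]
ft_force: [-0.4, 0.1, -0.7]
finger_gap: 0.0403
finger_force: 62.8
clock: 12.6
tcp_pos: [0.482, -0.3751, 0.0603]
orientation: [180.0, 0.0, -89.6]
ft_force: [0.1, 0.3, -0.9]
finger_gap: 0.0403
finger_force: 62.8
```

```bash
python3 -m crank '[[[0.03,0,0,0.001,0,0,0],[0.03,0,0,0.001,0,0,0],[0.03,0,0,0,0,0,0]]]'
python3 -m crank '[[[0.045,0,0,0,0,0,0],[0.06,0,0,0,0,0,0],[0.085,0,0,0,0,0,0],[0.085,0,0,0,0,0,0],[0.085,0,0,0,0,0,0],[0.085,0,0,-0.02,0,0,0],[0.085,0,0,-0.03,0,0,0],[0.085,0,0,-0.03,0,0,0],[0.085,0,0,-0.03,0,0,0],[0.085,0,0,-0.02,0,0,0],[0.085,0,0,0,0,0,0]]]'
python3 - <<'E'
from h import *
snap('side','s5.png'); s=read_state(); print(s['tcp_pos'])
E
```

```text
clock: 12.9
tcp_pos: [0.4823, -0.3754, 0.0593]
orientation: [-180.0, -0.0, -89.6]
ft_force: [-1.6, 1.5, 3.8]
finger_gap: 0.0404
finger_force: 63.4
clock: 14.0
tcp_pos: [0.4839, -0.3762, 0.1922]
orientation: [-179.6, -0.2, -89.6]
ft_force: [0.3, 1.1, -0.3]
finger_gap: 0.0849
finger_force: 0.0
[ 0.48289982 -0.37541415  0.18988747]
```

```bash
python3 -m crank '[[[0.085,-0.014,-0.006,0,0,0,0],[0.085,-0.0278,-0.0118,0,0,0,0],[0.085,-0.0278,-0.0118,0,0,0,0],[0.085,-0.0278,-0.0118,0,0,0,0],[0.085,-0.0278,-0.0118,0,0,0,0],[0.085,-0.0278,-0.0118,0,0,0,0],[0.085,-0.014,-0.006,0,0,0,0],[0.085,0,0,0,0,0,0],[0.085,0,0,0,0,0,0]]]'
python3 - <<'E'
from h import *
w,c=snap('wrist','w6.png'); s=read_state(); print(s['tcp_pos'],s['orientation'])
q=proj(c,[.554,-.208,.074]); print('captop',q)
u,v=q.astype(int); u0,v0=u-50,v-50
im=cv2.imread('pics/s5.png')
cv2.imwrite('pics/c6.png',np.hstack([cv2.resize(im[270:360,230:350],(400,300),interpolation=2),cv2.resize(w[v0:v0+90,u0:u0+120],(400,300),interpolation=2)])); print(u0,v0)
E
```

```text
clock: 14.95
tcp_pos: [0.5517, -0.2074, 0.1875]
orientation: [179.9, 0.0, -89.6]
ft_force: [-0.1, -0.0, -0.4]
finger_gap: 0.085
finger_force: 0.0
[ 0.55156478 -0.20794262  0.18773755] [ 1.79918413e+02  9.38324146e-03 -8.96192124e+01]
captop [318.7 187.5]
268 137
```

View pics/c6.png

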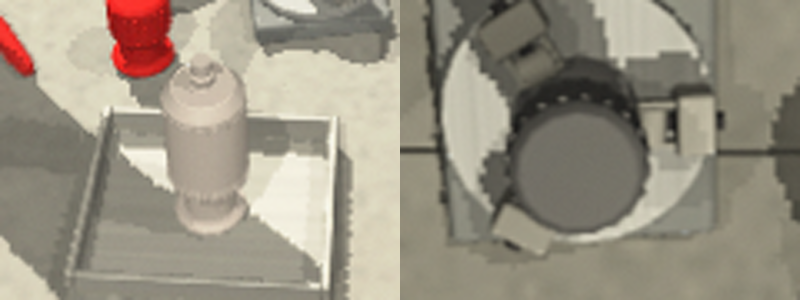

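The left crop shows the filter upright in the tray. The right crop shows the cap top at wrist pixel (322,186.5), which puts it at about x = 0.5514, y = −0.2088.

```bash
python3 -m crank '[[[0.085,0.001,0,0.02,0,0,0],[0.085,0,0,0.03,0,0,0],[0.085,0,0,0.03,0,0,0],[0.085,0,0,0.03,0,0,0],[0.085,0,0,0.025,0,0,0],[0.085,0,0,0.009,0,0,0],[0.085,0,0,0,0,0,0],[0.085,0,0,0,0,0,0]]]'
python3 -m crank '[[[0.025,0,0,0.001,0,0,0],[0.025,0,0,0,0,0,0],[0.025,0,0,0,0,0,0],[0.025,0,0,0,0,0,0],[0.025,0,0,0,0,0,0],[0.025,0,0,0,0,0,0]]]' 60
```

```text
clock: 15.8
tcp_pos: [0.5528, -0.2094, 0.0454]
orientation: [-179.9, -0.0, -89.6]
ft_force: [0.4, -0.1, -0.2]
finger_gap: 0.0848
finger_force: 0.0
clock: 16.4
tcp_pos: [0.5521, -0.2087, 0.0444]
orientation: [-180.0, -0.0, -89.6]
ft_force: [-3.7, 1.3, 6.3]
finger_gap: 0.0344
finger_force: 59.7
```

```bash
python3 -m crank '[[[0.025,0,0,-0.003,0,0,0],[0.025,0,0,-0.003,0,0,0],[0.025,0,0,-0.005,0,0,0],[0.025,0,0,-0.015,0,0,0],[0.025,0,0,-0.03,0,0,0],[0.025,0,0,-0.03,0,0,0],[0.025,0,0,-0.02,0,0,0],[0.025,0,0,-0.006,0,0,0],[0.025,0,0,0,0,0,0]]]'
python3 -m crank '[[[0.025,-0.015,0.001,0,0,0,0],[0.025,-0.027,0.0016,0,0,0,0],[0.025,-0.027,0.0016,0,0,0,0],[0.025,-0.027,0.0016,0,0,0,0],[0.025,-0.027,0.0016,0,0,0,0],[0.025,-0.027,0.0016,0,0,0,0],[0.025,-0.02,0.001,0,0,0,0],[0.025,-0.011,0.0005,0,0,0,0],[0.025,0,0,0,0,0,0],[0.025,0,0,0,0,0,0],[0.025,0,0,0,0,0,0]]]'
python3 -c "
from plant import *
s=read_state();print(s['tcp_pos'],s['orientation'],s['ft_force'])"
```

```text
clock: 17.3
tcp_pos: [0.5524, -0.2087, 0.1568]
orientation: [-179.9, -0.0, -89.6]
ft_force: [0.6, -0.2, -1.5]
finger_gap: 0.0342
finger_force: 61.6
clock: 18.4
tcp_pos: [0.5401, -0.0284, 0.1551]
orientation: [180.0, -0.0, -89.7]
ft_force: [-0.1, -0.4, 0.1]
finger_gap: 0.0342
finger_force: 61.5
[ 0.54013817 -0.02844774  0.15506809] [ 1.79955696e+02 -1.22540408e-02 -8.96537044e+01] [-0.09670055 -0.35791995  0.08158775]
```

```bash
python3 -m crank '[[[0.025,-0.0008,-0.0013,0.01,0,0,0],[0.025,0,0,0.02,0,0,0],[0.025,0,0,0.02,0,0,0],[0.025,0,0,0.012,0,0,0],[0.025,0,0,0.004,0,0,0],[0.025,0,0,0,0,0,0],[0.025,0,0,0,0,0,0]]]'
python3 -c "
from plant import *
s=read_state();print(s['tcp_pos'],s['ft_force'])"
```

```text
clock: 19.1
tcp_pos: [0.5423, -0.027, 0.09]
orientation: [-179.9, 0.0, -89.6]
ft_force: [0.3, -0.3, -1.0]
finger_gap: 0.0342
finger_force: 61.5
[ 0.54229363 -0.02699612  0.09004374] [ 0.26369411 -0.32989649 -0.97866132]
```

```bash
python3 -m crank '[[[0.025,0.0004,0.0006,0.004,0,0,0],[0.025,0,0,0.004,0,0,0],[0.025,0,0,0.003,0,0,0],[0.025,0,0,0.003,0,0,0],[0.025,0,0,0.002,0,0,0],[0.025,0,0,0.002,0,0,0],[0.025,0,0,0.002,0,0,0],[0.025,0,0,0,0,0,0]]]'
python3 -m crank '[[[0.025,0,0,0.002,0,0,0],[0.025,0,0,0.002,0,0,0],[0.025,0,0,0,0,0,0]]]'
```

```text
clock: 19.9
tcp_pos: [0.5407, -0.0273, 0.0694]
orientation: [179.9, -0.0, -89.6]
ft_force: [-1.3, 1.3, 2.7]
finger_gap: 0.0342
finger_force: 61.8
clock: 20.2
tcp_pos: [0.5408, -0.0273, 0.0693]
orientation: [180.0, -0.1, -89.5]
ft_force: [-9.8, 3.4, 25.5]
finger_gap: 0.0343
finger_force: 64.3
```

The cap is home: z = 0.0693 against an expected 0.0694, and it holds firm at 25 N. I'll release and retreat.

```bash
python3 -m crank '[[[0.025,0,0,-0.0035,0,0,0],[0.045,0,0,0,0,0,0],[0.085,0,0,0,0,0,0],[0.085,0,0,0,0,0,0],[0.085,0,0,0,0,0,0],[0.085,0,0,-0.015,0,0,0],[0.085,0,0,-0.03,0,0,0],[0.085,0,0,-0.03,0,0,0],[0.085,0,0,-0.03,0,0,0],[0.085,0,0,-0.02,0,0,0],[0.085,0,0,0,0,0,0],[0.085,0,0,0,0,0,0]]]'
python3 - <<'E'
from h import *
w,c=snap('wrist','w9.png'); s=read_state(); print(s['tcp_pos'])
g=cv2.cvtColor(w,cv2.COLOR_BGR2GRAY)
for z,x,y,r in[(.099,.541,-.0273,.018),(.074+.0,.541,-.0273,0)]:
    q=proj(c,[x,y,z]); print('cap top exp',q, 'r', abs(proj(c,[x+r,y,z])[0]-q[0]))
u,v=proj(c,[.541,-.0273,.099]).astype(int)
print(cv2.HoughCircles(cv2.resize(g[v-50:v+50,u-50:u+50],None,fx=3,fy=3,interpolation=2),cv2.HOUGH_GRADIENT,1,60,param1=80,param2=20,minRadius=45,maxRadius=100),u-50,v-50)
a,ca=snap('side','s9.png'); b=cv2.imread('pics/s5.png'); d=cv2.absdiff(a,b).max(2)
print('tray diff',d[280:350,270:310].max(), 'timer',d[300:340,385:435].mean())
E
```

```text
clock: 21.4
tcp_pos: [0.5408, -0.0273, 0.1936]
orientation: [180.0, 0.0, -89.6]
ft_force: [-0.7, 0.5, -1.1]
finger_gap: 0.0852
finger_force: 0.0
[ 0.540294   -0.02740483  0.19278489]
cap top exp [321.4 195.7] r 23.19999999999999
cap top exp [321.4 185.9] r 0.0
[[[147.5 130.5  87.2]]] 271 145
tray diff 109 timer 44.376
```

Run:
```python
from h import *
a=cv2.imread('pics/s9.png');b=cv2.imread('pics/s5.png')
def tm(n,u,v,w,h):
    r=cv2.matchTemplate(a[v-12:v+h+12,u-12:u+w+12],b[v:v+h,u:u+w],cv2.TM_CCOEFF_NORMED);_,m,_,l=cv2.minMaxLoc(r);print(n,round(m,3),l[0]-12,l[1]-12)
tm('filter',278,286,28,56); tm('timer',385,298,50,40); tm('flask',380,225,38,60); tm('tape',370,232,12,18); tm('beaker',368,178,26,36)
w=cv2.imread('pics/w9.png'); c=load('w9.png'); o=cv2.imread('pics/w6.png'); 
print(w[196,285:360:3].max(1)); print(w[160:235:3,321].max(1)); print('ref',o[186,285:360:3].max(1)); print(o[150:225:3,322].max(1))
print(proj(c,[.559,.113,.087]))
```

```text
filter 0.557 0 0
timer 0.765 0 0
flask 0.945 0 0
tape 0.752 0 0
beaker 0.956 0 0
[113 111  87  86  89  53  92 106 107 108 108 107 110 108 109 110 109 112
 112  92  93 152 132 158 162]
[ 53  59  60  38  38  53  74 109 108 107 109 109 110 110 108 109 109 111
 110 133 189 186 185 184 184]
ref [202 198 194  86  93  75  93 114 114 116 115 115 116 115 117 116 116 118
 103  98 177 161 157 167 185]
[123  93  64  68  37  64  70 107 115 116 115 116 115 117 116 117 118 117
 117 177 139 151 149 149 149]
[301.7 329.7]
```

The cap's top disc is centred at about (321,198), against an expected (321,196), so it is in place. The filter and bystanders show no shift, so I'm handing in.

```bash
python3 -c "
from plant import *
print(job_done())"
```

```text
the job is handed in; nothing more can be done
None
```

I handed the job in at about 21 s on the robot's clock, with the valve screwed to its stop, the filter upright in the tray and the cap pressed home on the outlet; the simulator returned no verdict, so whether it passed is unconfirmed.

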